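# Pack the cleaned fossil bones into their fitted boxes

### The job

Pack the four cleaned fossil bones lying on the tan pad (two backbone discs, a limb bone and a piece of jaw) into the carrying tray, each in the small box whose foam recess is cut to its size and shape, lying the same way up as now, flat on the bottom of the recess. The two lumps of rock that look like them do not belong: leave them where they lie. The bones are brittle, so set each one down gently and do not drop it.

Things in the scene. Friction and masses are not known exactly. Their poses are not given: they have to be found in the camera images.
- big_disc: Large fossil backbone disc (vertebra): brown, round, 58 mm across, 30 mm high, lying flat, its upper face hollowed like a shallow funnel inside a raised rim. Origin: centre of its underside; z up. 170 g. Grip its sides. Like all six loose pieces it lies on a tan pad 4 mm thick.
- small_disc: Small fossil backbone disc of the same kind: brown, round, 40 mm across, 28 mm high, lying flat, dished upper face with a raised rim. Origin: centre of its underside; z up. 75 g. On the pad the six pieces lie in two rows, 140 mm apart along world x; neighbours in a row are about 115 mm apart along y.
- limb_bone: Fossil limb bone: brown, 96 mm long, lying flat, straight shaft 20 mm wide (its middle 36 mm; from 4 to 26 mm above the underside) between two flared ends 32 mm wide and 30 mm high. Origin: centre of its underside; z up. x along its length. 120 g. Grip across the shaft.
- jaw_piece: Piece of fossil jaw: brown bar 62 mm long (x), 26 mm wide (y), 26 mm high, with four pointed teeth up to 12 mm high standing in a row along its top. Origin: centre of its underside; z up. x along its length. 100 g. Grip across its width.
- round_rock: Look-alike: a lump of plain rock, brown, round, 54 mm across, 28 mm high, its top domed and not dished, no rim. Origin: centre of its underside; z up. Not a bone: not to be moved.
- long_rock: Look-alike: a lump of plain rock, brown, oblong, 78 mm long (x), 26 mm wide narrowing to 20 mm at one end, 24 mm high, neither flared ends nor teeth. Origin: on its underside near the middle; z up. Not a bone: not to be moved.
- box_big_disc: White card box 126 (x) x 88 (y) x 20 mm, filled with dark foam to 2 mm below its rim; in its middle a large round recess 72 mm across, 8 mm deep, pale floor 10 mm above the box's underside. Origin: centre of the underside, below the recess's centre; z up. Fixed, 6 mm above the bench, one of four standing two by two, turned alike, in a low wooden tray with 24 mm sides. Home of the large disc.
- box_small_disc: White card box 126 (x) x 88 (y) x 20 mm, filled with dark foam to 2 mm below its rim; in its middle a small round recess 54 mm across, 8 mm deep, pale floor 10 mm above the box's underside. Origin: centre of the underside, below the recess's centre; z up. Fixed, 6 mm above the bench, one of four standing two by two, turned alike, in a low wooden tray with 24 mm sides. Home of the small disc.
- box_limb: White card box 126 (x) x 88 (y) x 20 mm, filled with dark foam to 2 mm below its rim; in its middle a long recess 110 (x) x 46 mm (y), 8 mm deep, pale floor 10 mm above the box's underside. Origin: centre of the underside, below the recess's centre; z up. Fixed, 6 mm above the bench, one of four standing two by two, turned alike, in a low wooden tray with 24 mm sides. Home of the limb bone.
- box_jaw: White card box 126 (x) x 88 (y) x 20 mm, filled with dark foam to 2 mm below its rim; in its middle a short recess 76 (x) x 40 mm (y), 8 mm deep, pale floor 10 mm above the box's underside. Origin: centre of the underside, below the recess's centre; z up. Fixed, 6 mm above the bench, one of four standing two by two, turned alike, in a low wooden tray with 24 mm sides. Home of the piece of jaw.
Things that resemble listed ones, but are neither listed nor needed, are in the scene too. What is shaped like the limb_bone but turquoise or yellow is not meant.

How it is judged:
By the outcome, as a careful person would: the job done as asked, in the order asked, and still so for the second after the job is handed in, with the robot touching nothing.
It also fails if it takes over 104 s, if anything falls off the work surface, if the arm or the gripper's body presses on something with over 40 N, if the wrist force passes 120 N, or if a joint passes its speed limit or range.

### The arm

A 6-joint arm with a two-finger parallel gripper is mounted at the origin on the work surface. World frame = base frame: x ahead of the robot, y to its left, z up, the work surface at z = 0. Lengths are in m, angles in rad, forces in N, time in s.
With the tool pointing down it reaches from about 0.35 to 0.775 m from the base axis. Payload 5.5 kg.
Tool frame: the origin (TCP) lies at the very end of the fingers, on their centre line; the grasp point (between the pads) lies 19 mm behind it; z points along the fingers, y is the line along which they close (so a half turn about z gives the same grasp; the last joint's range is limited). The gripper opens to 85 mm and grips with 20 to 120 N. Pads are 22 mm wide; open, the fingers measure 114 mm over their backs; the gripper's body (76 mm by 85 mm) begins 54 mm behind the grasp point. The pads swing forward as they close: fully open they stand 13 mm farther back than shut.
Start: joints at [1.016, 0.313, 0.046, 1.304, 0, 1.431], TCP at [0.232, 0.526, 0.231] pointing down, gripper open.
Joint ranges: [-2.76, 2.76], [-0.86, 1.69], [-1.03, 1.26], [-2.2, 2.34], [-1.47, 1.5], [-3.14, 3.14]. Speed limits (rad/s): [2.57, 2.57, 3.14, 3.14, 3.14, 3.14].

### API

Orientations are given as a unit quaternion [w, x, y, z].
In Python, from workcell import get_state, read_camera, hand_in gives the robot as it stands.
- The arm moves only by the tool send_rows, never from a script. Its argument "increments" is a list of rows, each an object of numbers: "dx", "dy", "dz": the shift along the world's x, y, z in units of 25 mm (1.0 is 25 mm); "roll": the turn about the world's z in units of 8 degrees (1.0 is 8 degrees); "claw": the opening, from -1 (shut) to 1 (fully open). In form: [{"dx": .., "dy": .., "dz": .., "roll": .., "claw": ..}, ...]. A call has exactly 5 rows; each row is the pose to reach, as a shift and turn from the pose commanded when the call began; what a row does not reach only later rows make up. A row lasts 1/8 s, in which the tool goes at most 62.5 mm and 10.7 degrees, less where a joint would pass 70% of its speed; a pose out of reach is approached as far as the arm can. A call with a gripper value outside its range is refused whole. The fingers move at their own pace and stop on an object; "grip_force" is the grip in N (left out, the last holds). Time passes only in rows, so rows that repeat a pose let the fingers close, or fill a call up. It gives the time, the measured TCP pose, the force, the opening and the grip force at its end, in the units of the state.
- get_state(): the state, without advancing time (a new reading comes with each control period).
- read_camera(name): name is "side" or "top"; returns a dict with "image" (400x640x3 uint8, blue, green, red), "fx", "fy", "cx", "cy" (pixels), "world_to_cam" (4x4, takes a point from world to camera coordinates). Camera axes: x right, y up, looking along -z (the intrinsics and any distortion apply to the point x, -y, -z); pixel columns grow to the right and rows downward; lengths in m; the calibration is good to about 2 mm. A picture is of the moment at which its call begins. There is no depth.
- hand_in(): hands the job in; it is judged then, once.
The state is a dict: "clock": time; "joint_pos": joint angles; "qvel": joint speeds; "tau": joint torques, N m; "tcp_pos": TCP position; "orientation": TCP orientation; "wrist_force": force on the tool from outside, world axes, zero at the start; "ft_torque": the same for the moment, N m; "finger_gap": finger opening in m; "grip_force": force on a finger pad.
Only numpy, scipy, OpenCV 4.12 (cv2) and the standard library are available. Lean on these libraries where they do the work, as an engineer would, in place of code of your own. Each camera call takes 0.05 s, during which the arm holds its last target. There are 200 camera calls.

## Working session

There is one attempt and no reset: what is moved stays moved. The work goes in short steps, Python scripts to look and compute and a tool call to move; the robot and the scene stay as the last step left them, time stands still between calls to the robot, and variables do not carry over. Pictures are saved under pics/ and viewed, at most 14 in all, crops included, and the job is handed in when it is done.

Besides the shell and the picture viewer there is one more tool, called after "Call:" as name(argument=value, ...) on one line, values as JSON. send_rows: Moves the arm, as the interface text tells. Its arguments: {"type":"object","properties":{"increments":{"type":"array","items":{"type":"object","properties":{"dx":{"type":"number"},"dy":{"type":"number"},"dz":{"type":"number"},"roll":{"type":"number"},"claw":{"type":"number"}}}},"grip_force":{"type":"number"}},"required":["increments"]}

```bash
mkdir -p pics
python3 - <<'E'
from workcell import get_state, read_camera
import cv2,pickle
s=get_state(); print(s)
d={}
for n in("top","side"):
    c=read_camera(n); d[n]=c; cv2.imwrite(f"pics/{n}0.png",c["image"]); print(n,{k:v for k,v in c.items() if k!="image"})
pickle.dump(d,open("c0.pkl","wb"))
E
```

```text
{'clock': 0.0, 'joint_pos': array([ 1.01641522e+00,  3.13997089e-01,  4.49581596e-02,  1.30359223e+00,
       -8.92001881e-06,  1.43120797e+00]), 'qvel': array([-0.0007794 ,  0.00038939,  0.00125447,  0.00072255,  0.00080908,
       -0.00127802]), 'tau': array([ 6.83371491e-04, -4.80623245e+01,  2.98535031e+01,  1.92156021e-02,
       -5.70154884e-05,  1.73027229e-05]), 'tcp_pos': array([0.23145483, 0.52579271, 0.23040224]), 'orientation': array([-3.07785540e-04,  2.05912679e-01,  9.78569940e-01, -8.64256260e-04]), 'wrist_force': array([-0.0663247 ,  0.01319624, -0.49082424]), 'ft_torque': array([-0.00157563, -0.01351632, -0.00549488]), 'grip_force': 0.0, 'finger_gap': 0.08523473562611833}
top {'fx': 512.2344821531899, 'fy': 512.2344821531899, 'cx': 320.5611000500054, 'cy': 207.24562452831128, 'world_to_cam': array([[-0.02365163, -0.99971943, -0.00129213, -0.06501284],
       [ 0.97465017, -0.02334613,  0.22251295, -0.62260784],
       [-0.22248068,  0.00400341,  0.97492888, -1.06905783],
       [ 0.        ,  0.        ,  0.        ,  1.        ]])}
side {'fx': 477.3653338873295, 'fy': 477.3653338873295, 'cx': 326.3666126268907, 'cy': 201.19354538154553, 'world_to_cam': array([[-0.9908473 , -0.1349715 , -0.00207678,  0.62530092],
       [ 0.07485334, -0.56218315,  0.82361829, -0.13398124],
       [-0.11233253,  0.81592451,  0.56714073, -1.21786482],
       [ 0.        ,  0.        ,  0.        ,  1.        ]])}
```

View pics/top0.png

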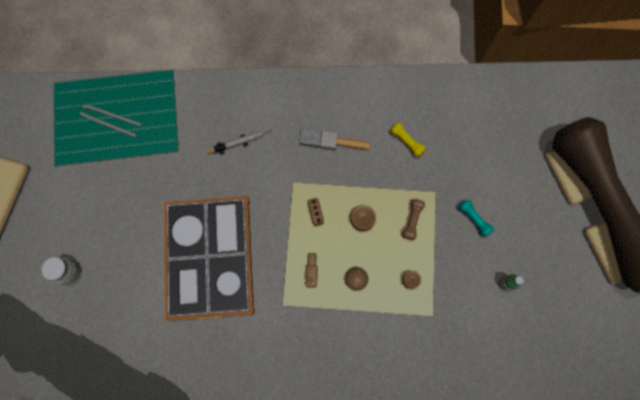

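View pics/side0.png

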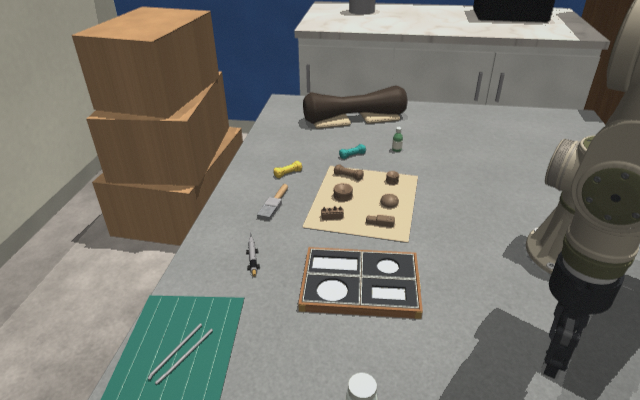

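The top view shows the tray at about (208,257) with its four recesses. On the pad are the jaw (316,211), a round piece (362,217), the limb (413,219), an oblong piece (312,270), a round piece (357,278) and the small disc (411,280). The side view agrees, and the arm is clear of everything.

```bash
cat > h.py <<'E'
import numpy as np,cv2
def ray(c,u,v,z):
    T=c["world_to_cam"];R=T[:3,:3];t=T[:3,3];o=-R.T@t
    d=R.T@np.array([(u-c["cx"])/c["fx"],-(v-c["cy"])/c["fy"],-1.])
    return o+d*(z-o[2])/d[2]
def proj(c,p):
    q=c["world_to_cam"][:3]@np.append(p,1); return c["cx"]+c["fx"]*q[0]/-q[2], c["cy"]-c["fy"]*q[1]/-q[2]
def rect(c,cnt,z):
    w=np.array([ray(c,*p,z)[:2] for p in cnt.reshape(-1,2).astype(float)])
    r=cv2.minAreaRect((w*1000).astype(np.float32)); b=cv2.boxPoints(r)
    e=b[1]-b[0];f=b[2]-b[1]; l=e if np.hypot(*e)>np.hypot(*f) else f
    return np.round(r[0],1),np.round(sorted(r[1]),1),round(np.degrees(np.arctan2(l[1],l[0]))%180,1)
E
python3 - <<'E'
import pickle,cv2,numpy as np
from h import *
d=pickle.load(open("c0.pkl","rb"))
for n,roi in(("top",(285,185,437,315)),("side",(305,160,420,240))):
    c=d[n];im=c["image"];x0,y0,x1,y1=roi
    hsv=cv2.cvtColor(im,cv2.COLOR_BGR2HSV)
    m=np.zeros(im.shape[:2],np.uint8); m[y0:y1,x0:x1]=((hsv[...,2]<150)&(hsv[...,1]>70))[y0:y1,x0:x1]*255
    cs,_=cv2.findContours(m,cv2.RETR_EXTERNAL,cv2.CHAIN_APPROX_NONE)
    for k in cs:
        if 60<cv2.contourArea(k)<1500:
            M=cv2.moments(k);print(n,round(M['m10']/M['m00'],1),round(M['m01']/M['m00'],1),cv2.contourArea(k),rect(c,k,.03 if n=="top" else .018))
c=d["top"];im=c["image"];g=im.min(2)
m=np.zeros(im.shape[:2],np.uint8);m[195:322,160:255]=(g[195:322,160:255]>130)*255
cs,_=cv2.findContours(m,cv2.RETR_LIST,cv2.CHAIN_APPROX_NONE)
for k in cs:
    if cv2.contourArea(k)>150: print("tray",cv2.contourArea(k),k.reshape(-1,2).mean(0),rect(c,k,.018))
a=cv2.resize(d["top"]["image"][185:315,285:440],None,fx=4,fy=4,interpolation=cv2.INTER_CUBIC)
b=cv2.resize(d["side"]["image"][160:240,300:425],(620,397),interpolation=cv2.INTER_CUBIC)
cv2.imwrite("pics/crop.png",cv2.resize(np.vstack([a,b]),None,fx=.65,fy=.65))
E
```

```text
top 410.1 279.3 293.5 (array([ 460. , -275.8]), array([42.1, 44.7]), np.float32(88.6))
top 355.6 278.5 422.5 (array([ 465.1, -154.1]), array([50.8, 53.2]), np.float32(43.2))
top 311.0 271.2 359.0 (array([485.5, -54. ]), array([29.1, 78.3]), np.float32(178.7))
top 362.0 217.8 623.5 (array([ 602.9, -174.9]), array([65.4, 68.3]), np.float32(24.2))
top 412.2 218.5 591.0 (array([ 598.6, -287.9]), array([ 43.4, 103.9]), np.float32(158.8))
top 314.9 211.3 370.5 (array([620.7, -66.6]), array([33.5, 72.5]), np.float32(12.3))
side 381.0 220.2 205.5 (array([490.7, -55.8]), array([46.5, 76.5]), np.float32(172.7))
side 331.9 213.6 183.0 (array([624. , -68.2]), array([50.7, 62.3]), np.float32(16.5))
side 389.4 200.1 150.0 (array([ 467.1, -156.2]), array([49.2, 62.3]), np.float32(92.4))
side 343.4 192.9 206.5 (array([ 605.1, -178.7]), array([54.1, 91.8]), np.float32(97.0))
side 392.0 178.0 98.5 (array([ 462.6, -280.3]), array([37. , 72.9]), np.float32(90.7))
side 348.2 171.9 187.0 (array([ 601.4, -297.6]), array([ 56.8, 102.3]), np.float32(162.1))
tray 348.0 [228.03333333 282.71666667] (array([464. , 132.6]), array([47. , 48.3]), np.float32(134.4))
tray 449.5 [188.04494382 286.20224719] (array([458.2, 222.2]), array([35.3, 70.9]), np.float32(5.0))
tray 609.0 [186.9875 230.15  ] (array([585.4, 229.2]), array([63.2, 65.1]), np.float32(88.6))
tray 751.5 [226.1092437  227.68907563] (array([590.3, 139.3]), array([ 42.3, 104.7]), np.float32(3.0))
```

View pics/crop.png

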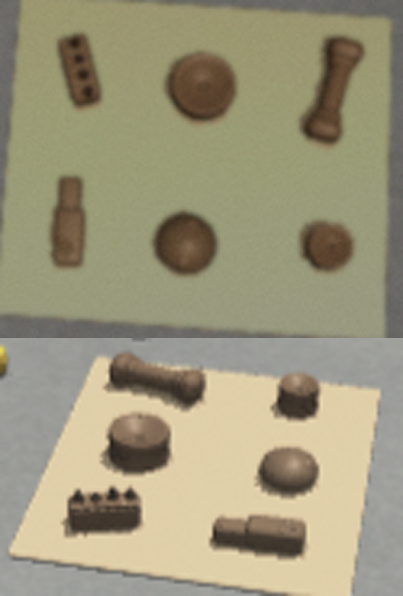

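The crop settles which piece is which. The back-row disc (362,217) is dished with a rim, so it is the big disc. (357,278) is domed, so it is the round rock, and (312,270) has no teeth, so it is the long rock. The jaw, limb and small disc are as I listed them. Next I'll refine the positions on mid-height planes with sub-pixel thresholds.

```bash
cat >> h.py <<'E'
def blob(c,u,v,z,r,bright=False):
    K=6;u0,v0=int(u)-r,int(v)-r
    p=cv2.resize(c["image"][v0:v0+2*r,u0:u0+2*r],None,fx=K,fy=K,interpolation=cv2.INTER_CUBIC).max(2)
    _,m=cv2.threshold(p,0,255,(cv2.THRESH_BINARY if bright else cv2.THRESH_BINARY_INV)|cv2.THRESH_OTSU)
    cs,_=cv2.findContours(m,cv2.RETR_EXTERNAL,cv2.CHAIN_APPROX_NONE)
    k=min(cs,key=lambda k:1e6 if cv2.contourArea(k)<1500 else np.hypot(*(k.reshape(-1,2).mean(0)-r*K)))
    return rect(c,(k.reshape(-1,1,2)+.5)/K-.5+[u0,v0],z)
E
python3 - <<'E'
import pickle
from h import *
d=pickle.load(open("c0.pkl","rb"));c=d["top"];s=d["side"]
for n,u,v,us,vs,z in(("big",362,218,343,193,.019),("small",411,280,392,178,.018),("limb",413,219,348,172,.019),("jaw",315,211,332,213,.017)):
    print(n,blob(c,u,v,z,26),blob(s,us,vs,z,18))
for n,u,v,r in(("big",187,231,19),("small",228,284,15),("limb",226,228,26),("jaw",188,287,20)): print("box",n,blob(c,u,v,.020,r,True))
for n,u,v,r in(("big",332,290,24),("small",388,266,16),("limb",335,264,27),("jaw",388,293,20)): print("box side",n,blob(s,u,v,.016,r,True))
E
```

```text
big (array([ 605. , -175.5]), array([63. , 63.6]), np.float32(24.5)) (array([ 608.6, -176.7]), array([ 61.7, 100.3]), np.float32(95.2))
small (array([ 461.4, -278.2]), array([44.6, 46.6]), np.float32(89.8)) (array([ 462.8, -318.4]), array([118.4, 162.9]), np.float32(93.1))
limb (array([ 600.3, -291.3]), array([ 39.2, 100.7]), np.float32(161.1)) (array([ 603.8, -326.1]), array([121.2, 179.6]), np.float32(97.4))
jaw (array([623. , -66.8]), array([30.3, 67.8]), np.float32(12.9)) (array([627.3, -71.3]), array([67.9, 68.6]), np.float32(102.2))
box big (array([585. , 228.3]), array([69.7, 70. ]), np.float32(8.4))
box small (array([463.2, 132.1]), array([51.8, 53.1]), np.float32(135.2))
box limb (array([589.9, 138.7]), array([ 45.3, 108.7]), np.float32(2.7))
box jaw (array([458.1, 221.9]), array([39.3, 75.1]), np.float32(3.7))
box side big (array([588.2, 224.7]), array([67.2, 67.8]), np.float32(139.3))
box side small (array([464.6, 127.1]), array([48.7, 50.4]), np.float32(139.4))
box side limb (array([592.9, 133.8]), array([ 41.3, 109.7]), np.float32(3.1))
box side jaw (array([460.2, 217.3]), array([35.5, 75.3]), np.float32(3.3))
```

Call:
send_rows(increments=[{"dx":0.8,"dy":-1.6,"claw":1},{"dx":1.8,"dy":-3.4,"claw":1},{"dx":2.9,"dy":-5.4,"claw":1},{"dx":3.9,"dy":-7.3,"claw":1},{"dx":5,"dy":-9.4,"claw":1}], grip_force=25)

```text
schema error: expected keys dx, dy, dz, roll, claw
```

Call:
send_rows(increments=[{"dx":1,"dy":-1.9,"claw":1},{"dx":2,"dy":-3.8,"claw":1},{"dx":3,"dy":-5.6,"claw":1},{"dx":4,"dy":-7.5,"claw":1},{"dx":5,"dy":-9.4,"claw":1}])

```text
schema error: expected keys dx, dy, dz, roll, claw
```

Call:
send_rows(increments=[{"dx":1,"dy":-1.9,"claw":1},{"dx":2,"dy":-3.8,"claw":1},{"dx":3.2,"dy":-5.6,"claw":1},{"dx":4.4,"dy":-7.8,"claw":1},{"dx":5,"dy":-9.3,"claw":1}])

```text
schema error: expected keys dx, dy, dz, roll, claw
```

Call:
send_rows(increments=[{"dz":-1.5,"claw":1},{"dz":-3.5,"claw":1},{"dz":-5,"claw":1},{"dz":-5,"claw":1},{"dz":-5,"claw":1}])

```text
schema error: expected keys dx, dy, dz, roll, claw
```

Call:
send_rows(increments=[{"dx":0.8,"dy":-1.6,"dz":0,"roll":0,"claw":1},{"dx":1.8,"dy":-3.4,"dz":0,"roll":0,"claw":1},{"dx":2.9,"dy":-5.4,"dz":0,"roll":0,"claw":1},{"dx":3.9,"dy":-7.3,"dz":0,"roll":0,"claw":1},{"dx":5,"dy":-9.4,"dz":0,"roll":0,"claw":1}], grip_force=25)

```text
clock: 0.72
tcp_pos: [0.3571, 0.2898, 0.231]
orientation: [-0.0, 0.205, 0.979, -0.0]
wrist_force: [1.0, -0.5, -0.2]
finger_gap: 0.0854
grip_force: 0.0
```

Call:
send_rows(increments=[{"dx":1,"dy":-1.9,"dz":0,"roll":0,"claw":1},{"dx":2,"dy":-3.8,"dz":0,"roll":0,"claw":1},{"dx":3,"dy":-5.6,"dz":0,"roll":0,"claw":1},{"dx":4,"dy":-7.5,"dz":0,"roll":0,"claw":1},{"dx":5,"dy":-9.4,"dz":0,"roll":0,"claw":1}])

```text
clock: 1.35
tcp_pos: [0.4821, 0.0546, 0.2311]
orientation: [-0.0, 0.206, 0.979, 0.0]
wrist_force: [1.0, 0.5, -0.2]
finger_gap: 0.0854
grip_force: 0.0
```

Call:
send_rows(increments=[{"dx":1,"dy":-1.9,"dz":0,"roll":0,"claw":1},{"dx":2,"dy":-3.8,"dz":0,"roll":0,"claw":1},{"dx":3.2,"dy":-5.6,"dz":0,"roll":0,"claw":1},{"dx":4.4,"dy":-7.8,"dz":0,"roll":0,"claw":1},{"dx":5,"dy":-9.3,"dz":0,"roll":0,"claw":1}])

```text
clock: 1.98
tcp_pos: [0.6076, -0.1787, 0.2302]
orientation: [-0.0, 0.207, 0.978, 0.0]
wrist_force: [-0.1, 0.9, -0.6]
finger_gap: 0.0853
grip_force: 0.0
```

Call:
send_rows(increments=[{"dx":0,"dy":0,"dz":-1.5,"roll":0,"claw":1},{"dx":0,"dy":0,"dz":-3.5,"roll":0,"claw":1},{"dx":0,"dy":0,"dz":-5,"roll":0,"claw":1},{"dx":0,"dy":0,"dz":-5,"roll":0,"claw":1},{"dx":0,"dy":0,"dz":-5,"roll":0,"claw":1}])

```text
clock: 2.6
tcp_pos: [0.6074, -0.1765, 0.1076]
orientation: [0.001, 0.206, 0.979, -0.0]
wrist_force: [0.6, -0.3, 0.1]
finger_gap: 0.0854
grip_force: 0.0
```

Call:
send_rows(increments=[{"dx":0,"dy":0,"dz":-1,"roll":0,"claw":1},{"dx":0,"dy":0,"dz":-2,"roll":0,"claw":1},{"dx":0,"dy":0,"dz":-3,"roll":0,"claw":1},{"dx":0,"dy":0,"dz":-3.6,"roll":0,"claw":1},{"dx":0,"dy":0,"dz":-3.85,"roll":0,"claw":1}])

```text
clock: 3.22
tcp_pos: [0.6074, -0.1764, 0.0107]
orientation: [0.001, 0.206, 0.979, -0.0]
wrist_force: [0.4, -0.1, 0.7]
finger_gap: 0.0856
grip_force: 0.0
```

Call:
send_rows(increments=[{"dx":0,"dy":0,"dz":0,"roll":0,"claw":0.7},{"dx":0,"dy":0,"dz":0,"roll":0,"claw":0.5},{"dx":0,"dy":0,"dz":0,"roll":0,"claw":0.3},{"dx":0,"dy":0,"dz":0,"roll":0,"claw":0.1},{"dx":0,"dy":0,"dz":0,"roll":0,"claw":0.1}], grip_force=30)

```text
clock: 3.85
tcp_pos: [0.6076, -0.1768, 0.0114]
orientation: [0.001, 0.206, 0.979, -0.0]
wrist_force: [-1.1, -0.4, 5.4]
finger_gap: 0.0572
grip_force: 32.5
```

Run:
```python
from workcell import *
import cv2
s=get_state();print(s["finger_gap"],s["grip_force"],s["wrist_force"],s["tcp_pos"])
c=read_camera("side");cv2.imwrite("pics/s1.png",cv2.resize(c["image"][100:260,250:450],None,fx=3.5,fy=3.5,interpolation=cv2.INTER_CUBIC))
```

```text
0.057236927311274055 32.4786651134491 [-1.08398378 -0.41021475  5.38089019] [ 0.60758971 -0.17679823  0.01144153]
```

View pics/s1.png

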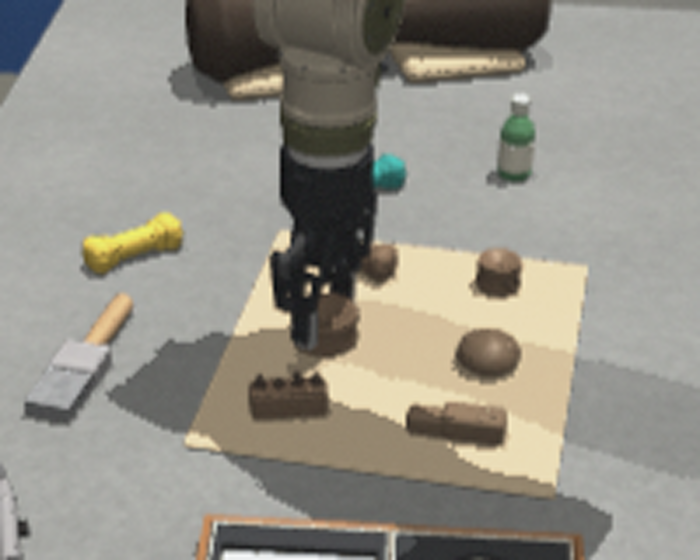

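The side view shows the fingers on the big disc (330,325 in the crop). The gap reads 57 mm, which matches its 58 mm width. I'll lift it and carry it to its box.

Call:
send_rows(increments=[{"dx":0,"dy":0,"dz":0.5,"roll":0,"claw":0.1},{"dx":0,"dy":0,"dz":1.5,"roll":0,"claw":0.1},{"dx":0,"dy":0,"dz":2.8,"roll":0,"claw":0.1},{"dx":0,"dy":0,"dz":3.8,"roll":0,"claw":0.1},{"dx":0,"dy":0,"dz":4,"roll":0,"claw":0.1}])

```text
clock: 4.53
tcp_pos: [0.6079, -0.1766, 0.1124]
orientation: [0.002, 0.206, 0.979, -0.0]
wrist_force: [0.8, 0.3, -2.0]
finger_gap: 0.0568
grip_force: 32.6
```

Call:
send_rows(increments=[{"dx":0,"dy":0.7,"dz":0,"roll":0,"claw":0.1},{"dx":0,"dy":2,"dz":0,"roll":0,"claw":0.1},{"dx":0,"dy":3.6,"dz":0,"roll":0,"claw":0.1},{"dx":0,"dy":5.3,"dz":0,"roll":0,"claw":0.1},{"dx":0,"dy":7,"dz":0,"roll":0,"claw":0.1}])

```text
clock: 5.15
tcp_pos: [0.605, 0.0014, 0.1081]
orientation: [-0.002, 0.206, 0.979, 0.0]
wrist_force: [0.3, 0.8, -2.3]
finger_gap: 0.057
grip_force: 32.6
```

Call:
send_rows(increments=[{"dx":-0.2,"dy":1.8,"dz":0,"roll":0,"claw":0.1},{"dx":-0.4,"dy":3.6,"dz":0,"roll":0,"claw":0.1},{"dx":-0.6,"dy":5.5,"dz":0,"roll":0,"claw":0.1},{"dx":-0.8,"dy":7.3,"dz":0,"roll":0,"claw":0.1},{"dx":-0.84,"dy":8.6,"dz":0,"roll":0,"claw":0.1}])

```text
clock: 5.78
tcp_pos: [0.5831, 0.2166, 0.1081]
orientation: [-0.002, 0.205, 0.979, -0.0]
wrist_force: [-0.1, -0.3, -2.3]
finger_gap: 0.0567
grip_force: 32.6
```

Call:
send_rows(increments=[{"dx":0,"dy":0.5,"dz":0,"roll":0,"claw":0.1},{"dx":0,"dy":0.6,"dz":-0.4,"roll":0,"claw":0.1},{"dx":0,"dy":0.6,"dz":-1.2,"roll":0,"claw":0.1},{"dx":0,"dy":0.6,"dz":-2,"roll":0,"claw":0.1},{"dx":0,"dy":0.6,"dz":-2.2,"roll":0,"claw":0.1}])

```text
clock: 6.4
tcp_pos: [0.5841, 0.2271, 0.0525]
orientation: [-0.002, 0.207, 0.978, -0.001]
wrist_force: [-0.6, -0.2, -1.8]
finger_gap: 0.0569
grip_force: 32.7
```

Run:
```python
from workcell import *
import cv2
s=get_state();print(s["finger_gap"],s["grip_force"],s["wrist_force"],s["tcp_pos"])
c=read_camera("side");cv2.imwrite("pics/s2.png",cv2.resize(c["image"][190:330,270:450],None,fx=4,fy=4,interpolation=cv2.INTER_CUBIC))
```

```text
0.05692856257106178 32.65705704689026 [-0.61787732 -0.24108934 -1.83761132] [0.58405398 0.22706853 0.05249899]
```

View pics/s2.png

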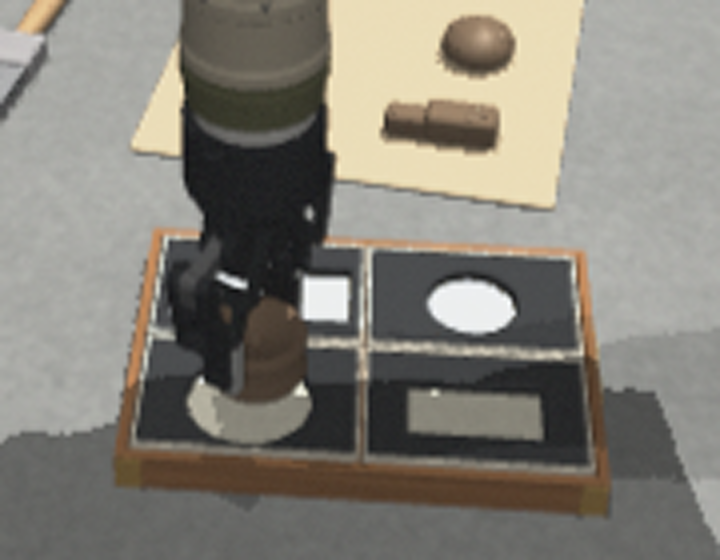

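The side view shows the disc held above its round recess (centre about 249,410 in the crop). The disc's right edge (307) sits just inside the recess's right edge (312), so it is aligned. I'll lower it.

Call:
send_rows(increments=[{"dx":0.08,"dy":0,"dz":-0.4,"roll":0,"claw":0.1},{"dx":0.08,"dy":0,"dz":-0.8,"roll":0,"claw":0.1},{"dx":0.08,"dy":0,"dz":-1.0,"roll":0,"claw":0.1},{"dx":0.08,"dy":0,"dz":-1.06,"roll":0,"claw":0.1},{"dx":0.08,"dy":0,"dz":-1.1,"roll":0,"claw":0.1}])

```text
clock: 7.08
tcp_pos: [0.5879, 0.2289, 0.0277]
orientation: [0.0, 0.206, 0.979, 0.0]
wrist_force: [-0.5, 0.8, -2.3]
finger_gap: 0.0572
grip_force: 32.7
```

Call:
send_rows(increments=[{"dx":0,"dy":0,"dz":-0.02,"roll":0,"claw":0.1},{"dx":0,"dy":0,"dz":-0.04,"roll":0,"claw":0.1},{"dx":0,"dy":0,"dz":-0.06,"roll":0,"claw":0.1},{"dx":0,"dy":0,"dz":-0.06,"roll":0,"claw":0.1},{"dx":0,"dy":0,"dz":-0.06,"roll":0,"claw":0.1}])

```text
clock: 7.7
tcp_pos: [0.5878, 0.2288, 0.0261]
orientation: [0.0, 0.206, 0.979, 0.0]
wrist_force: [0.0, -0.3, -1.6]
finger_gap: 0.0569
grip_force: 32.7
```

Call:
send_rows(increments=[{"dx":0,"dy":0,"dz":-0.02,"roll":0,"claw":0.1},{"dx":0,"dy":0,"dz":-0.04,"roll":0,"claw":0.1},{"dx":0,"dy":0,"dz":-0.06,"roll":0,"claw":0.1},{"dx":0,"dy":0,"dz":-0.07,"roll":0,"claw":0.1},{"dx":0,"dy":0,"dz":-0.07,"roll":0,"claw":0.1}])

```text
clock: 8.32
tcp_pos: [0.5877, 0.2287, 0.0243]
orientation: [0.0, 0.206, 0.979, 0.0]
wrist_force: [-0.1, -0.1, -1.6]
finger_gap: 0.0568
grip_force: 32.7
```

Call:
send_rows(increments=[{"dx":0,"dy":0,"dz":-0.01,"roll":0,"claw":0.1},{"dx":0,"dy":0,"dz":-0.02,"roll":0,"claw":0.1},{"dx":0,"dy":0,"dz":-0.04,"roll":0,"claw":0.1},{"dx":0,"dy":0,"dz":-0.04,"roll":0,"claw":0.1},{"dx":0,"dy":0,"dz":-0.04,"roll":0,"claw":0.1}])

```text
clock: 8.95
tcp_pos: [0.5878, 0.2288, 0.0235]
orientation: [0.0, 0.206, 0.979, 0.0]
wrist_force: [-1.1, 0.2, 0.5]
finger_gap: 0.0572
grip_force: 32.9
```

Call:
send_rows(increments=[{"dx":0,"dy":0,"dz":0,"roll":0,"claw":0.4},{"dx":0,"dy":0,"dz":0,"roll":0,"claw":0.5},{"dx":0,"dy":0,"dz":0,"roll":0,"claw":0.65},{"dx":0,"dy":0,"dz":0,"roll":0,"claw":0.65},{"dx":0,"dy":0,"dz":0.3,"roll":0,"claw":0.65}])

```text
clock: 9.57
tcp_pos: [0.5872, 0.2286, 0.0305]
orientation: [-0.001, 0.206, 0.979, -0.0]
wrist_force: [-0.3, -0.0, -0.1]
finger_gap: 0.0705
grip_force: 0.0
```

Call:
send_rows(increments=[{"dx":0,"dy":0,"dz":0.4,"roll":0,"claw":0.65},{"dx":0,"dy":0,"dz":1.2,"roll":0,"claw":0.65},{"dx":0,"dy":0,"dz":2.4,"roll":0,"claw":0.8},{"dx":0,"dy":-0.8,"dz":3.6,"roll":0,"claw":0.8},{"dx":0,"dy":-2.4,"dz":4,"roll":0,"claw":0.8}])

```text
clock: 10.2
tcp_pos: [0.5894, 0.1696, 0.1342]
orientation: [0.002, 0.205, 0.979, 0.001]
wrist_force: [0.6, -0.1, -0.2]
finger_gap: 0.0768
grip_force: 0.0
```

Call:
send_rows(increments=[{"dx":0,"dy":-2,"dz":0,"roll":0.1,"claw":0.8},{"dx":0,"dy":-4,"dz":0,"roll":0.2,"claw":0.8},{"dx":0,"dy":-6,"dz":0,"roll":0.3,"claw":0.8},{"dx":0.1,"dy":-8,"dz":0,"roll":0.4,"claw":0.8},{"dx":0.2,"dy":-10,"dz":0,"roll":0.5,"claw":0.8}])

```text
clock: 10.82
tcp_pos: [0.593, -0.0829, 0.132]
orientation: [0.001, 0.171, 0.985, -0.0]
wrist_force: [1.1, 0.5, 1.1]
finger_gap: 0.0768
grip_force: 0.0
```

Call:
send_rows(increments=[{"dx":0.1,"dy":-2,"dz":0,"roll":0,"claw":0.8},{"dx":0.2,"dy":-4,"dz":0,"roll":0,"claw":0.8},{"dx":0.3,"dy":-6,"dz":0,"roll":0,"claw":0.8},{"dx":0.3,"dy":-7.8,"dz":0,"roll":0,"claw":0.8},{"dx":0.3,"dy":-8.4,"dz":0,"roll":0,"claw":0.8}])

```text
clock: 11.45
tcp_pos: [0.6002, -0.2942, 0.1315]
orientation: [0.001, 0.173, 0.985, -0.0]
wrist_force: [-0.2, -0.6, 0.2]
finger_gap: 0.077
grip_force: 0.0
```

Run:
```python
from workcell import *
import cv2,numpy as np
s=get_state();print(s["finger_gap"],s["wrist_force"],s["tcp_pos"],s["orientation"])
a=read_camera("side")["image"][150:330,270:450];b=read_camera("top")["image"][170:330,150:310]
f=lambda i:cv2.resize(i,(390,390),interpolation=cv2.INTER_CUBIC)
cv2.imwrite("pics/s3.png",np.hstack([f(a),f(b)]))
```

```text
0.07703658204223464 [-0.20098208 -0.56433694  0.16767513] [ 0.60016376 -0.29422026  0.13153461] [ 6.61033886e-04  1.73128265e-01  9.84899001e-01 -3.54206100e-04]
```

View pics/s3.png

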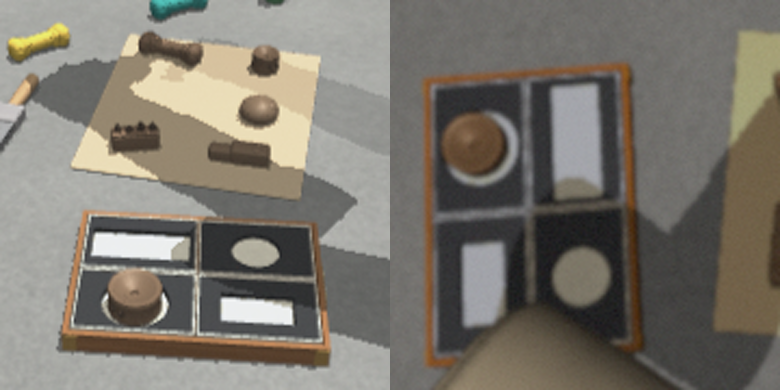

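The side and top views show the big disc sitting inside its recess with the pale floor showing around it. The arm is now over the limb bone, so I'll pick that up.

Call:
send_rows(increments=[{"dx":0.05,"dy":0.12,"dz":-1,"roll":0,"claw":0.8},{"dx":0.05,"dy":0.12,"dz":-2.5,"roll":0,"claw":0.8},{"dx":0.05,"dy":0.12,"dz":-3.7,"roll":0,"claw":0.6},{"dx":0.05,"dy":0.12,"dz":-4.4,"roll":0,"claw":0.4},{"dx":0.05,"dy":0.12,"dz":-4.66,"roll":0,"claw":0.2}])

```text
clock: 12.18
tcp_pos: [0.6013, -0.2868, 0.0137]
orientation: [-0.001, 0.171, 0.985, 0.0]
wrist_force: [0.5, 0.4, -0.2]
finger_gap: 0.0513
grip_force: 0.0
```

Call:
send_rows(increments=[{"dx":0,"dy":0,"dz":0,"roll":0,"claw":0},{"dx":0,"dy":0,"dz":0,"roll":0,"claw":-0.2},{"dx":0,"dy":0,"dz":0,"roll":0,"claw":-0.4},{"dx":0,"dy":0,"dz":0,"roll":0,"claw":-0.6},{"dx":0,"dy":0,"dz":0,"roll":0,"claw":-0.8}])

```text
clock: 12.8
tcp_pos: [0.6023, -0.289, 0.0156]
orientation: [0.001, 0.172, 0.985, -0.0]
wrist_force: [-0.6, -0.4, 6.4]
finger_gap: 0.0189
grip_force: 30.4
```

Call:
send_rows(increments=[{"dx":0,"dy":0,"dz":0,"roll":0,"claw":-0.8},{"dx":0,"dy":0,"dz":0,"roll":0,"claw":-0.8},{"dx":0,"dy":0,"dz":0,"roll":0,"claw":-0.8},{"dx":0,"dy":0,"dz":0,"roll":0,"claw":-0.8},{"dx":0,"dy":0,"dz":0,"roll":0,"claw":-0.8}])

```text
clock: 13.42
tcp_pos: [0.6022, -0.289, 0.0156]
orientation: [0.001, 0.172, 0.985, -0.001]
wrist_force: [-0.5, -0.8, 6.1]
finger_gap: 0.0191
grip_force: 30.4
```

Call:
send_rows(increments=[{"dx":0,"dy":0,"dz":0.5,"roll":0,"claw":-0.8},{"dx":0,"dy":0,"dz":1.5,"roll":0,"claw":-0.8},{"dx":0,"dy":0,"dz":3,"roll":0,"claw":-0.8},{"dx":0,"dy":0,"dz":4.2,"roll":0,"claw":-0.8},{"dx":0,"dy":0,"dz":4.5,"roll":0,"claw":-0.8}])

```text
clock: 14.05
tcp_pos: [0.6026, -0.2887, 0.1294]
orientation: [0.002, 0.172, 0.985, -0.001]
wrist_force: [0.1, 0.1, -1.5]
finger_gap: 0.0189
grip_force: 29.6
```

Call:
send_rows(increments=[{"dx":0,"dy":0.7,"dz":0,"roll":0.2,"claw":-0.8},{"dx":0,"dy":2,"dz":0,"roll":0.6,"claw":-0.8},{"dx":0,"dy":3.7,"dz":0,"roll":1,"claw":-0.8},{"dx":0,"dy":5.5,"dz":0,"roll":1.5,"claw":-0.8},{"dx":0,"dy":7.3,"dz":0,"roll":2,"claw":-0.8}])

```text
clock: 14.68
tcp_pos: [0.5996, -0.1028, 0.1245]
orientation: [-0.002, 0.031, 1.0, 0.001]
wrist_force: [0.1, 0.7, -2.7]
finger_gap: 0.0192
grip_force: 29.6
```

Call:
send_rows(increments=[{"dx":-0.1,"dy":1.9,"dz":0,"roll":0.4,"claw":-0.8},{"dx":-0.2,"dy":3.8,"dz":0,"roll":0.7,"claw":-0.8},{"dx":-0.3,"dy":5.8,"dz":0,"roll":0.9,"claw":-0.8},{"dx":-0.4,"dy":7.7,"dz":0,"roll":0.9,"claw":-0.8},{"dx":-0.4,"dy":9.3,"dz":0,"roll":0.9,"claw":-0.8}])

```text
clock: 15.3
tcp_pos: [0.5888, 0.1296, 0.1246]
orientation: [-0.002, -0.031, 1.0, 0.0]
wrist_force: [1.3, 0.6, -1.0]
finger_gap: 0.0191
grip_force: 29.6
```

Call:
send_rows(increments=[{"dx":0,"dy":0.4,"dz":0,"roll":0,"claw":-0.8},{"dx":0,"dy":0.4,"dz":-0.5,"roll":0,"claw":-0.8},{"dx":0,"dy":0.4,"dz":-1.5,"roll":0,"claw":-0.8},{"dx":0,"dy":0.4,"dz":-2.2,"roll":0,"claw":-0.8},{"dx":0,"dy":0.4,"dz":-2.3,"roll":0,"claw":-0.8}])

```text
clock: 15.92
tcp_pos: [0.5895, 0.1352, 0.0665]
orientation: [-0.002, -0.029, 1.0, -0.0]
wrist_force: [-0.4, 0.6, -1.2]
finger_gap: 0.0192
grip_force: 29.6
```

Run:
```python
from workcell import *
import cv2
s=get_state();print(s["finger_gap"],s["grip_force"],s["wrist_force"],s["tcp_pos"],s["orientation"])
c=read_camera("side");cv2.imwrite("pics/s4.png",cv2.resize(c["image"][190:330,270:450],None,fx=4,fy=4,interpolation=cv2.INTER_CUBIC))
```

```text
0.019164255762118155 29.604221284389496 [-0.4167924   0.56134927 -1.2275199 ] [0.589466   0.1351532  0.06654697] [-2.48825448e-03 -2.91195137e-02  9.99572803e-01 -2.73116625e-04]
```

View pics/s4.png

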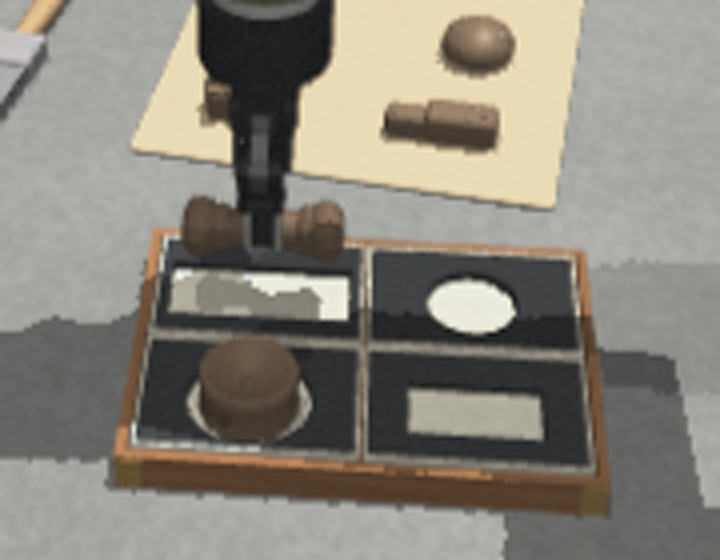

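The limb bone (183–345, centre about 264 in the crop) lines up along x with its recess (170–350). The big disc sits in its recess with floor visible on both sides. I'll lower the bone.

Call:
send_rows(increments=[{"dx":0.06,"dy":0.1,"dz":-0.4,"roll":0,"claw":-0.8},{"dx":0.06,"dy":0.1,"dz":-0.9,"roll":0,"claw":-0.8},{"dx":0.06,"dy":0.1,"dz":-1.3,"roll":0,"claw":-0.8},{"dx":0.06,"dy":0.1,"dz":-1.42,"roll":0,"claw":-0.8},{"dx":0.06,"dy":0.1,"dz":-1.46,"roll":0,"claw":-0.8}])

```text
clock: 16.6
tcp_pos: [0.5929, 0.1393, 0.0326]
orientation: [-0.0, -0.03, 1.0, 0.0]
wrist_force: [-0.4, 0.5, -1.1]
finger_gap: 0.0193
grip_force: 29.6
```

Call:
send_rows(increments=[{"dx":0,"dy":0,"dz":-0.02,"roll":0,"claw":-0.8},{"dx":0,"dy":0,"dz":-0.04,"roll":0,"claw":-0.8},{"dx":0,"dy":0,"dz":-0.05,"roll":0,"claw":-0.8},{"dx":0,"dy":0,"dz":-0.06,"roll":0,"claw":-0.8},{"dx":0,"dy":0,"dz":-0.06,"roll":0,"claw":-0.8}])

```text
clock: 17.23
tcp_pos: [0.593, 0.1393, 0.0313]
orientation: [-0.0, -0.03, 1.0, 0.0]
wrist_force: [-0.3, 0.2, -1.2]
finger_gap: 0.0191
grip_force: 29.6
```

Each time there is a steady offset of about 2.5 mm once the arm settles. About 3.7 mm remains.

Call:
send_rows(increments=[{"dx":0,"dy":0,"dz":-0.03,"roll":0,"claw":-0.8},{"dx":0,"dy":0,"dz":-0.06,"roll":0,"claw":-0.8},{"dx":0,"dy":0,"dz":-0.09,"roll":0,"claw":-0.8},{"dx":0,"dy":0,"dz":-0.12,"roll":0,"claw":-0.8},{"dx":0,"dy":0,"dz":-0.12,"roll":0,"claw":-0.8}])

```text
clock: 17.85
tcp_pos: [0.5929, 0.1393, 0.0282]
orientation: [-0.0, -0.03, 1.0, 0.0]
wrist_force: [0.4, 0.4, -0.9]
finger_gap: 0.019
grip_force: 29.6
```

Call:
send_rows(increments=[{"dx":0,"dy":0,"dz":-0.01,"roll":0,"claw":-0.8},{"dx":0,"dy":0,"dz":-0.02,"roll":0,"claw":-0.8},{"dx":0,"dy":0,"dz":-0.03,"roll":0,"claw":-0.8},{"dx":0,"dy":0,"dz":-0.03,"roll":0,"claw":-0.8},{"dx":0,"dy":0,"dz":-0.03,"roll":0,"claw":-0.8}])

```text
clock: 18.48
tcp_pos: [0.593, 0.1393, 0.0277]
orientation: [0.0, -0.03, 1.0, 0.0]
wrist_force: [-1.6, 0.8, 0.4]
finger_gap: 0.0193
grip_force: 29.8
```

Call:
send_rows(increments=[{"dx":0,"dy":0,"dz":0,"roll":0,"claw":-0.45},{"dx":0,"dy":0,"dz":0,"roll":0,"claw":-0.3},{"dx":0,"dy":0,"dz":0,"roll":0,"claw":-0.1},{"dx":0,"dy":0,"dz":0,"roll":0,"claw":0},{"dx":0,"dy":0,"dz":0.3,"roll":0,"claw":0}])

```text
clock: 19.1
tcp_pos: [0.5924, 0.1392, 0.0347]
orientation: [-0.001, -0.03, 1.0, 0.0]
wrist_force: [-0.1, 0.2, -0.6]
finger_gap: 0.0423
grip_force: 0.0
```

Call:
send_rows(increments=[{"dx":0,"dy":0,"dz":0.4,"roll":0,"claw":0},{"dx":0,"dy":0,"dz":1.2,"roll":0,"claw":0},{"dx":0,"dy":0,"dz":2.4,"roll":0,"claw":0.2},{"dx":0,"dy":0,"dz":3.6,"roll":0,"claw":0.4},{"dx":0,"dy":-0.6,"dz":4,"roll":0,"claw":0.5}])

```text
clock: 19.73
tcp_pos: [0.5945, 0.1246, 0.138]
orientation: [0.002, -0.031, 1.0, 0.0]
wrist_force: [0.2, -0.5, -0.3]
finger_gap: 0.0639
grip_force: 0.0
```

Call:
send_rows(increments=[{"dx":0.2,"dy":-1.6,"dz":0,"roll":0.3,"claw":0.5},{"dx":0.5,"dy":-3.2,"dz":0,"roll":0.6,"claw":0.5},{"dx":0.8,"dy":-5,"dz":0,"roll":0.9,"claw":0.5},{"dx":1.1,"dy":-6.8,"dz":0,"roll":1.2,"claw":0.5},{"dx":1.25,"dy":-7.7,"dz":0,"roll":1.2,"claw":0.5}])

```text
clock: 20.35
tcp_pos: [0.6239, -0.0713, 0.1345]
orientation: [-0.0, -0.112, 0.994, -0.0]
wrist_force: [0.2, 0.6, -0.3]
finger_gap: 0.064
grip_force: 0.0
```

Call:
send_rows(increments=[{"dx":0,"dy":0,"dz":0,"roll":0,"claw":0.5},{"dx":0,"dy":0,"dz":0,"roll":0,"claw":0.5},{"dx":0,"dy":0,"dz":0,"roll":0,"claw":0.5},{"dx":0,"dy":0,"dz":0,"roll":0,"claw":0.5},{"dx":0,"dy":0,"dz":0,"roll":0,"claw":0.5}])

```text
clock: 20.98
tcp_pos: [0.6243, -0.0675, 0.1352]
orientation: [0.0, -0.114, 0.993, 0.0]
wrist_force: [-0.3, -0.7, -0.0]
finger_gap: 0.0639
grip_force: 0.0
```

Run:
```python
from workcell import *
import cv2,numpy as np
s=get_state();print(s["finger_gap"],s["tcp_pos"],s["orientation"])
c=read_camera("side")["image"];a=c[150:330,270:450];b=read_camera("top")["image"][170:330,150:310]
f=lambda i:cv2.resize(i,(390,390),interpolation=cv2.INTER_CUBIC)
cv2.imwrite("pics/s5.png",np.hstack([f(a),f(b)]))
```

```text
0.06394617699504032 [ 0.62427404 -0.06751888  0.13519196] [ 6.67095747e-05 -1.14025527e-01  9.93477818e-01  2.68313641e-05]
```

View pics/s5.png

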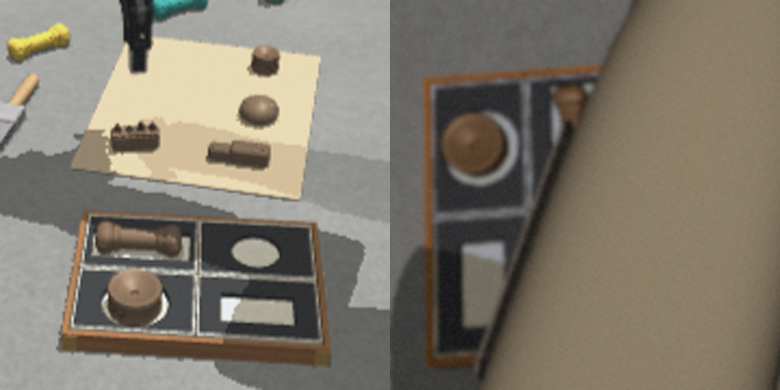

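The side view shows the limb lying in its recess with floor visible around it. The gripper is above the jaw, so I'll pick that next.

Call:
send_rows(increments=[{"dx":0,"dy":0,"dz":-1,"roll":0,"claw":0.5},{"dx":0,"dy":0,"dz":-2.5,"roll":0,"claw":0.5},{"dx":0,"dy":0,"dz":-3.8,"roll":0,"claw":0.5},{"dx":0,"dy":0,"dz":-4.5,"roll":0,"claw":0.4},{"dx":0,"dy":0,"dz":-4.8,"roll":0,"claw":0.2}])

```text
clock: 21.7
tcp_pos: [0.6239, -0.0681, 0.0142]
orientation: [-0.001, -0.114, 0.994, 0.0]
wrist_force: [-2.1, 0.2, 0.0]
finger_gap: 0.0513
grip_force: 0.0
```

Call:
send_rows(increments=[{"dx":0,"dy":0,"dz":0,"roll":0,"claw":0},{"dx":0,"dy":0,"dz":0,"roll":0,"claw":-0.2},{"dx":0,"dy":0,"dz":0,"roll":0,"claw":-0.4},{"dx":0,"dy":0,"dz":0,"roll":0,"claw":-0.6},{"dx":0,"dy":0,"dz":0,"roll":0,"claw":-0.7}])

```text
clock: 22.32
tcp_pos: [0.6253, -0.0685, 0.0165]
orientation: [0.001, -0.113, 0.994, -0.0]
wrist_force: [0.5, -0.8, 5.9]
finger_gap: 0.0251
grip_force: 30.3
```

Call:
send_rows(increments=[{"dx":0,"dy":0,"dz":0,"roll":0,"claw":-0.7},{"dx":0,"dy":0,"dz":0,"roll":0,"claw":-0.7},{"dx":0,"dy":0,"dz":0,"roll":0,"claw":-0.7},{"dx":0,"dy":0,"dz":0,"roll":0,"claw":-0.7},{"dx":0,"dy":0,"dz":0,"roll":0,"claw":-0.7}])

```text
clock: 22.95
tcp_pos: [0.6253, -0.0685, 0.0165]
orientation: [0.001, -0.113, 0.994, -0.0]
wrist_force: [-0.7, 0.0, 6.2]
finger_gap: 0.0253
grip_force: 30.3
```

Call:
send_rows(increments=[{"dx":0,"dy":0,"dz":0.5,"roll":0,"claw":-0.7},{"dx":0,"dy":0,"dz":1.5,"roll":0,"claw":-0.7},{"dx":0,"dy":0,"dz":3,"roll":0,"claw":-0.7},{"dx":0,"dy":0,"dz":4.2,"roll":0,"claw":-0.7},{"dx":0,"dy":0,"dz":4.5,"roll":0,"claw":-0.7}])

```text
clock: 23.58
tcp_pos: [0.6256, -0.0685, 0.1303]
orientation: [0.002, -0.114, 0.994, -0.001]
wrist_force: [0.5, 0.2, -0.4]
finger_gap: 0.0255
grip_force: 29.6
```

Call:
send_rows(increments=[{"dx":-0.3,"dy":0.5,"dz":0,"roll":-0.2,"claw":-0.7},{"dx":-1,"dy":1.7,"dz":0,"roll":-0.4,"claw":-0.7},{"dx":-1.8,"dy":3.1,"dz":0,"roll":-0.6,"claw":-0.7},{"dx":-2.6,"dy":4.6,"dz":0,"roll":-0.9,"claw":-0.7},{"dx":-3.5,"dy":6.1,"dz":0,"roll":-1.2,"claw":-0.7}])

```text
clock: 24.2
tcp_pos: [0.5353, 0.0852, 0.1264]
orientation: [-0.001, -0.029, 1.0, 0.0]
wrist_force: [-0.2, -0.2, -0.2]
finger_gap: 0.0249
grip_force: 29.6
```

Call:
send_rows(increments=[{"dx":-0.9,"dy":1.5,"dz":0,"roll":0,"claw":-0.7},{"dx":-1.7,"dy":3,"dz":0,"roll":0,"claw":-0.7},{"dx":-2.5,"dy":4.3,"dz":0,"roll":0,"claw":-0.7},{"dx":-3,"dy":5.3,"dz":0,"roll":0,"claw":-0.7},{"dx":-3.1,"dy":5.5,"dz":0,"roll":0,"claw":-0.7}])

```text
clock: 24.82
tcp_pos: [0.4576, 0.2228, 0.1266]
orientation: [-0.001, -0.031, 1.0, -0.0]
wrist_force: [0.7, -1.3, -0.9]
finger_gap: 0.0254
grip_force: 29.7
```

Call:
send_rows(increments=[{"dx":0,"dy":0,"dz":-0.3,"roll":0,"claw":-0.7},{"dx":0,"dy":0,"dz":-1,"roll":0,"claw":-0.7},{"dx":0,"dy":0,"dz":-1.8,"roll":0,"claw":-0.7},{"dx":0,"dy":0,"dz":-2.2,"roll":0,"claw":-0.7},{"dx":0,"dy":0,"dz":-2.3,"roll":0,"claw":-0.7}])

```text
clock: 25.45
tcp_pos: [0.459, 0.2209, 0.0691]
orientation: [-0.001, -0.029, 1.0, -0.0]
wrist_force: [-0.1, 0.7, -1.0]
finger_gap: 0.0252
grip_force: 29.7
```

Run:
```python
from workcell import *
import cv2
s=get_state();print(s["finger_gap"],s["grip_force"],s["wrist_force"],s["tcp_pos"],s["orientation"])
c=read_camera("side");cv2.imwrite("pics/s6.png",cv2.resize(c["image"][190:330,270:450],None,fx=4,fy=4,interpolation=cv2.INTER_CUBIC))
```

```text
0.02519315297744323 29.703399538993835 [-0.080602    0.65236506 -1.04925972] [0.45901904 0.22090947 0.06913102] [-8.07162656e-04 -2.93696966e-02  9.99568257e-01 -2.64456773e-04]
```

View pics/s6.png

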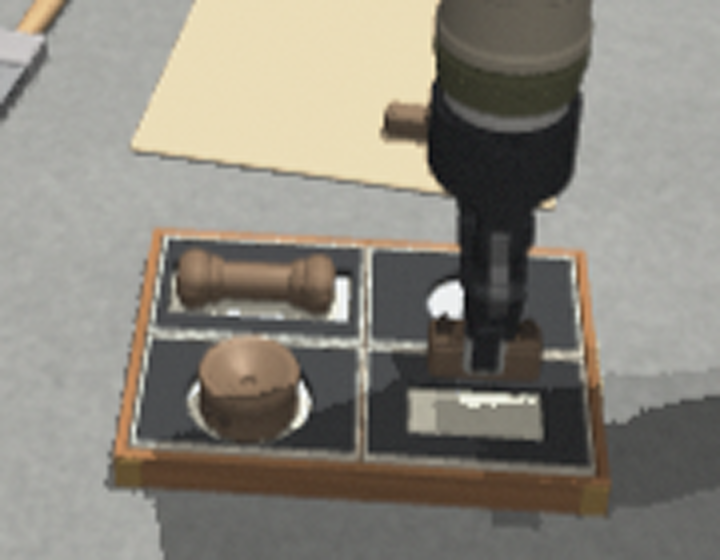

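The jaw (428–542) hangs over its recess (408–543), lined up once I allow for the parallax of its height. The limb and big disc are in place. I'll lower it.

Call:
send_rows(increments=[{"dx":0.04,"dy":0,"dz":-0.4,"roll":0,"claw":-0.7},{"dx":0.04,"dy":0,"dz":-0.9,"roll":0,"claw":-0.7},{"dx":0.04,"dy":0,"dz":-1.3,"roll":0,"claw":-0.7},{"dx":0.04,"dy":0,"dz":-1.5,"roll":0,"claw":-0.7},{"dx":0.04,"dy":0,"dz":-1.56,"roll":0,"claw":-0.7}])

```text
clock: 26.12
tcp_pos: [0.46, 0.2217, 0.0306]
orientation: [-0.0, -0.03, 1.0, -0.0]
wrist_force: [-0.2, 0.1, -0.0]
finger_gap: 0.0252
grip_force: 29.7
```

Call:
send_rows(increments=[{"dx":0,"dy":0,"dz":-0.02,"roll":0,"claw":-0.7},{"dx":0,"dy":0,"dz":-0.03,"roll":0,"claw":-0.7},{"dx":0,"dy":0,"dz":-0.04,"roll":0,"claw":-0.7},{"dx":0,"dy":0,"dz":-0.05,"roll":0,"claw":-0.7},{"dx":0,"dy":0,"dz":-0.05,"roll":0,"claw":-0.7}])

```text
clock: 26.75
tcp_pos: [0.4603, 0.2217, 0.0299]
orientation: [0.0, -0.03, 1.0, 0.0]
wrist_force: [-0.5, 0.2, -1.3]
finger_gap: 0.0252
grip_force: 29.7
```

Call:
send_rows(increments=[{"dx":0,"dy":0,"dz":-0.02,"roll":0,"claw":-0.7},{"dx":0,"dy":0,"dz":-0.03,"roll":0,"claw":-0.7},{"dx":0,"dy":0,"dz":-0.04,"roll":0,"claw":-0.7},{"dx":0,"dy":0,"dz":-0.05,"roll":0,"claw":-0.7},{"dx":0,"dy":0,"dz":-0.05,"roll":0,"claw":-0.7}])

```text
clock: 27.38
tcp_pos: [0.4602, 0.2218, 0.0285]
orientation: [-0.0, -0.03, 1.0, 0.0]
wrist_force: [0.6, -0.5, -1.1]
finger_gap: 0.0252
grip_force: 29.7
```

Call:
send_rows(increments=[{"dx":0,"dy":0,"dz":-0.01,"roll":0,"claw":-0.7},{"dx":0,"dy":0,"dz":-0.01,"roll":0,"claw":-0.7},{"dx":0,"dy":0,"dz":-0.02,"roll":0,"claw":-0.7},{"dx":0,"dy":0,"dz":-0.02,"roll":0,"claw":-0.7},{"dx":0,"dy":0,"dz":-0.02,"roll":0,"claw":-0.7}])

```text
clock: 28.0
tcp_pos: [0.4603, 0.2218, 0.0285]
orientation: [0.0, -0.03, 1.0, 0.0]
wrist_force: [-1.8, -0.1, 4.2]
finger_gap: 0.0251
grip_force: 30.4
```

Call:
send_rows(increments=[{"dx":0,"dy":0,"dz":0,"roll":0,"claw":-0.3},{"dx":0,"dy":0,"dz":0,"roll":0,"claw":-0.15},{"dx":0,"dy":0,"dz":0,"roll":0,"claw":0},{"dx":0,"dy":0,"dz":0,"roll":0,"claw":0.1},{"dx":0,"dy":0,"dz":0.3,"roll":0,"claw":0.1}])

```text
clock: 28.62
tcp_pos: [0.4597, 0.2216, 0.0353]
orientation: [-0.001, -0.03, 1.0, -0.0]
wrist_force: [0.2, 0.4, 0.6]
finger_gap: 0.0469
grip_force: 0.0
```

Call:
send_rows(increments=[{"dx":0,"dy":0,"dz":0.4,"roll":0,"claw":0.1},{"dx":0,"dy":0,"dz":1.2,"roll":0,"claw":0.1},{"dx":0,"dy":0,"dz":2.4,"roll":0,"claw":0.3},{"dx":0,"dy":0,"dz":3.6,"roll":0,"claw":0.5},{"dx":0,"dy":-1,"dz":4,"roll":0,"claw":0.7}])

```text
clock: 29.25
tcp_pos: [0.4619, 0.1978, 0.1387]
orientation: [0.002, -0.031, 1.0, 0.001]
wrist_force: [0.1, -0.3, 0.5]
finger_gap: 0.0722
grip_force: 0.0
```

Call:
send_rows(increments=[{"dx":0,"dy":-1.6,"dz":0,"roll":0,"claw":0.7},{"dx":0,"dy":-3.3,"dz":0,"roll":0,"claw":0.7},{"dx":0,"dy":-5.1,"dz":0,"roll":0,"claw":0.7},{"dx":0,"dy":-6.9,"dz":0,"roll":0,"claw":0.7},{"dx":0,"dy":-8.7,"dz":0,"roll":0,"claw":0.7}])

```text
clock: 29.88
tcp_pos: [0.4605, -0.0222, 0.1366]
orientation: [0.001, -0.03, 1.0, -0.0]
wrist_force: [0.2, -0.1, -0.5]
finger_gap: 0.0727
grip_force: 0.0
```

Call:
send_rows(increments=[{"dx":0,"dy":-1.8,"dz":0,"roll":0,"claw":0.7},{"dx":0,"dy":-3.6,"dz":0,"roll":0,"claw":0.7},{"dx":0,"dy":-5.4,"dz":0,"roll":0,"claw":0.7},{"dx":0,"dy":-7.2,"dz":0,"roll":0,"claw":0.7},{"dx":0,"dy":-9,"dz":0,"roll":0,"claw":0.7}])

```text
clock: 30.5
tcp_pos: [0.4603, -0.2474, 0.1366]
orientation: [0.001, -0.03, 1.0, -0.0]
wrist_force: [1.5, -0.3, -0.3]
finger_gap: 0.0726
grip_force: 0.0
```

Call:
send_rows(increments=[{"dx":0.1,"dy":-1,"dz":0,"roll":0,"claw":0.7},{"dx":0.1,"dy":-1.3,"dz":0,"roll":0,"claw":0.7},{"dx":0.1,"dy":-1.3,"dz":-0.5,"roll":0,"claw":0.7},{"dx":0.1,"dy":-1.3,"dz":-1,"roll":0,"claw":0.7},{"dx":0.1,"dy":-1.3,"dz":-1,"roll":0,"claw":0.7}])

```text
clock: 31.12
tcp_pos: [0.4617, -0.2761, 0.1088]
orientation: [-0.001, -0.031, 1.0, 0.001]
wrist_force: [0.4, 0.8, -0.5]
finger_gap: 0.0728
grip_force: 0.0
```

Run:
```python
from workcell import *
import cv2,numpy as np
s=get_state();print(s["finger_gap"],s["tcp_pos"],s["orientation"])
c=read_camera("side")["image"];a=c[150:330,270:450];b=read_camera("top")["image"][170:330,150:310]
f=lambda i:cv2.resize(i,(390,390),interpolation=cv2.INTER_CUBIC)
cv2.imwrite("pics/s7.png",np.hstack([f(a),f(b)]))
```

```text
0.07276541021899273 [ 0.46172512 -0.27612305  0.10882943] [-0.00135647 -0.03072884  0.99952595  0.0013328 ]
```

View pics/s7.png

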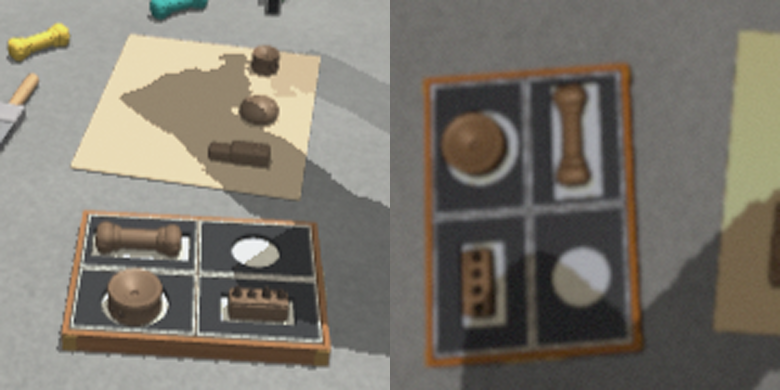

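The views show the big disc, limb and jaw all seated in their recesses. The gripper is over the small disc, so I'll pick it up.

Call:
send_rows(increments=[{"dx":0,"dy":-0.06,"dz":-1,"roll":0,"claw":0.7},{"dx":0,"dy":-0.06,"dz":-2,"roll":0,"claw":0.7},{"dx":0,"dy":-0.06,"dz":-3,"roll":0,"claw":0.7},{"dx":0,"dy":-0.06,"dz":-3.6,"roll":0,"claw":0.7},{"dx":0,"dy":-0.06,"dz":-3.8,"roll":0,"claw":0.6}])

```text
clock: 31.85
tcp_pos: [0.4625, -0.2793, 0.015]
orientation: [-0.0, -0.03, 1.0, 0.0]
wrist_force: [0.0, 0.8, -0.3]
finger_gap: 0.0684
grip_force: 0.0
```

Call:
send_rows(increments=[{"dx":0,"dy":0,"dz":0,"roll":0,"claw":0.4},{"dx":0,"dy":0,"dz":0,"roll":0,"claw":0.2},{"dx":0,"dy":0,"dz":0,"roll":0,"claw":0},{"dx":0,"dy":0,"dz":0,"roll":0,"claw":-0.2},{"dx":0,"dy":0,"dz":0,"roll":0,"claw":-0.35}])

```text
clock: 32.48
tcp_pos: [0.4634, -0.2804, 0.0166]
orientation: [0.001, -0.03, 1.0, -0.001]
wrist_force: [-0.2, 0.3, 6.8]
finger_gap: 0.0389
grip_force: 29.9
```

Call:
send_rows(increments=[{"dx":0,"dy":0,"dz":0,"roll":0,"claw":-0.35},{"dx":0,"dy":0,"dz":0,"roll":0,"claw":-0.35},{"dx":0,"dy":0,"dz":0,"roll":0,"claw":-0.35},{"dx":0,"dy":0,"dz":0,"roll":0,"claw":-0.35},{"dx":0,"dy":0,"dz":0,"roll":0,"claw":-0.35}])

```text
clock: 33.1
tcp_pos: [0.4634, -0.2804, 0.0166]
orientation: [0.001, -0.03, 1.0, -0.001]
wrist_force: [-1.0, -1.0, 5.6]
finger_gap: 0.0387
grip_force: 29.9
```

Call:
send_rows(increments=[{"dx":0,"dy":0,"dz":0.5,"roll":0,"claw":-0.35},{"dx":0,"dy":0,"dz":1.5,"roll":0,"claw":-0.35},{"dx":0,"dy":0,"dz":3,"roll":0,"claw":-0.35},{"dx":0,"dy":0,"dz":4.2,"roll":0,"claw":-0.35},{"dx":0,"dy":0,"dz":4.5,"roll":0,"claw":-0.35}])

```text
clock: 33.72
tcp_pos: [0.4638, -0.2805, 0.1305]
orientation: [0.002, -0.03, 1.0, -0.001]
wrist_force: [1.1, 0.1, -0.9]
finger_gap: 0.0389
grip_force: 30.3
```

Call:
send_rows(increments=[{"dx":0,"dy":0.7,"dz":0,"roll":0,"claw":-0.35},{"dx":0,"dy":2,"dz":0,"roll":0,"claw":-0.35},{"dx":0,"dy":3.6,"dz":0,"roll":0,"claw":-0.35},{"dx":0,"dy":5.3,"dz":0,"roll":0,"claw":-0.35},{"dx":0,"dy":7,"dz":0,"roll":0,"claw":-0.35}])

```text
clock: 34.35
tcp_pos: [0.4608, -0.1019, 0.1262]
orientation: [-0.002, -0.03, 1.0, 0.001]
wrist_force: [0.7, 0.1, -1.0]
finger_gap: 0.0386
grip_force: 30.4
```

Call:
send_rows(increments=[{"dx":0,"dy":1.8,"dz":0,"roll":0,"claw":-0.35},{"dx":0,"dy":3.6,"dz":0,"roll":0,"claw":-0.35},{"dx":0,"dy":5.5,"dz":0,"roll":0,"claw":-0.35},{"dx":0,"dy":7.3,"dz":0,"roll":0,"claw":-0.35},{"dx":0,"dy":8.8,"dz":0,"roll":0,"claw":-0.35}])

```text
clock: 34.98
tcp_pos: [0.4602, 0.1176, 0.1263]
orientation: [-0.002, -0.031, 1.0, 0.0]
wrist_force: [1.3, -0.0, -0.4]
finger_gap: 0.0385
grip_force: 30.4
```

Call:
send_rows(increments=[{"dx":0,"dy":0.5,"dz":0,"roll":0,"claw":-0.35},{"dx":0,"dy":0.65,"dz":-0.4,"roll":0,"claw":-0.35},{"dx":0,"dy":0.65,"dz":-1.4,"roll":0,"claw":-0.35},{"dx":0,"dy":0.65,"dz":-2.2,"roll":0,"claw":-0.35},{"dx":0,"dy":0.65,"dz":-2.3,"roll":0,"claw":-0.35}])

```text
clock: 35.6
tcp_pos: [0.4607, 0.1304, 0.0684]
orientation: [-0.002, -0.029, 1.0, -0.0]
wrist_force: [0.3, -0.2, -0.9]
finger_gap: 0.0385
grip_force: 30.4
```

Run:
```python
from workcell import *
import cv2
s=get_state();print(s["finger_gap"],s["grip_force"],s["wrist_force"],s["tcp_pos"],s["orientation"])
c=read_camera("side");cv2.imwrite("pics/s8.png",cv2.resize(c["image"][190:330,270:450],None,fx=4,fy=4,interpolation=cv2.INTER_CUBIC))
```

```text
0.03846543024152332 30.448023676872253 [ 0.29078423 -0.19106503 -0.87451466] [0.46068432 0.13035131 0.06835624] [-2.32250034e-03 -2.91544687e-02  9.99572184e-01 -2.66441344e-04]
```

View pics/s8.png

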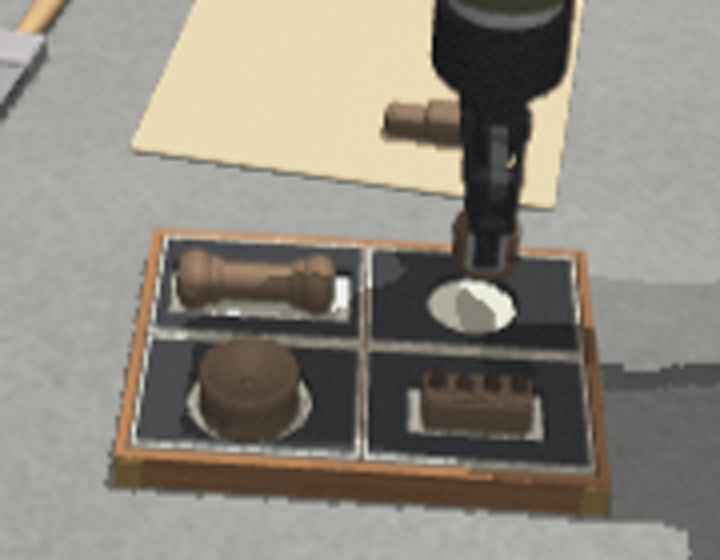

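The small disc (centre about 487) is nearly over its recess (centre 472) and needs a few mm toward +x. The other three bones are seated. I'll correct for that and lower it.

Call:
send_rows(increments=[{"dx":0.08,"dy":0,"dz":-0.4,"roll":0,"claw":-0.35},{"dx":0.08,"dy":0,"dz":-0.9,"roll":0,"claw":-0.35},{"dx":0.08,"dy":0,"dz":-1.3,"roll":0,"claw":-0.35},{"dx":0.08,"dy":0,"dz":-1.5,"roll":0,"claw":-0.35},{"dx":0.08,"dy":0,"dz":-1.54,"roll":0,"claw":-0.35}])

```text
clock: 36.28
tcp_pos: [0.4644, 0.1315, 0.0316]
orientation: [-0.0, -0.03, 1.0, 0.0]
wrist_force: [0.1, -0.3, -0.0]
finger_gap: 0.0385
grip_force: 30.4
```

Call:
send_rows(increments=[{"dx":0,"dy":0,"dz":-0.02,"roll":0,"claw":-0.35},{"dx":0,"dy":0,"dz":-0.03,"roll":0,"claw":-0.35},{"dx":0,"dy":0,"dz":-0.04,"roll":0,"claw":-0.35},{"dx":0,"dy":0,"dz":-0.04,"roll":0,"claw":-0.35},{"dx":0,"dy":0,"dz":-0.04,"roll":0,"claw":-0.35}])

```text
clock: 36.9
tcp_pos: [0.4648, 0.1315, 0.0311]
orientation: [0.0, -0.03, 1.0, 0.0]
wrist_force: [-0.3, 0.5, -0.6]
finger_gap: 0.0387
grip_force: 30.4
```

Call:
send_rows(increments=[{"dx":0,"dy":0,"dz":-0.02,"roll":0,"claw":-0.35},{"dx":0,"dy":0,"dz":-0.04,"roll":0,"claw":-0.35},{"dx":0,"dy":0,"dz":-0.06,"roll":0,"claw":-0.35},{"dx":0,"dy":0,"dz":-0.08,"roll":0,"claw":-0.35},{"dx":0,"dy":0,"dz":-0.08,"roll":0,"claw":-0.35}])

```text
clock: 37.52
tcp_pos: [0.4647, 0.1315, 0.029]
orientation: [-0.0, -0.03, 1.0, 0.0]
wrist_force: [-0.4, -0.6, -1.4]
finger_gap: 0.0386
grip_force: 30.4
```

Call:
send_rows(increments=[{"dx":0,"dy":0,"dz":-0.01,"roll":0,"claw":-0.35},{"dx":0,"dy":0,"dz":-0.02,"roll":0,"claw":-0.35},{"dx":0,"dy":0,"dz":-0.03,"roll":0,"claw":-0.35},{"dx":0,"dy":0,"dz":-0.03,"roll":0,"claw":-0.35},{"dx":0,"dy":0,"dz":-0.03,"roll":0,"claw":-0.35}])

```text
clock: 38.15
tcp_pos: [0.4648, 0.1316, 0.0286]
orientation: [0.0, -0.03, 1.0, 0.0]
wrist_force: [-1.3, -0.5, 4.9]
finger_gap: 0.0389
grip_force: 31.0
```

Call:
send_rows(increments=[{"dx":0,"dy":0,"dz":0,"roll":0,"claw":0},{"dx":0,"dy":0,"dz":0,"roll":0,"claw":0.15},{"dx":0,"dy":0,"dz":0,"roll":0,"claw":0.3},{"dx":0,"dy":0,"dz":0,"roll":0,"claw":0.3},{"dx":0,"dy":0,"dz":0.3,"roll":0,"claw":0.3}])

```text
clock: 38.78
tcp_pos: [0.4642, 0.1314, 0.0356]
orientation: [-0.001, -0.03, 1.0, 0.0]
wrist_force: [0.7, -0.5, -0.1]
finger_gap: 0.0557
grip_force: 0.0
```

Call:
send_rows(increments=[{"dx":0,"dy":0,"dz":0.4,"roll":0,"claw":0.3},{"dx":0,"dy":0,"dz":1.2,"roll":0,"claw":0.3},{"dx":0,"dy":0,"dz":2.4,"roll":0,"claw":0.3},{"dx":0,"dy":0,"dz":3.8,"roll":0,"claw":0.3},{"dx":0,"dy":-1.5,"dz":5,"roll":0,"claw":0.3}])

```text
clock: 39.4
tcp_pos: [0.4653, 0.095, 0.1631]
orientation: [0.001, -0.032, 0.999, 0.0]
wrist_force: [-0.2, -0.3, -0.7]
finger_gap: 0.0554
grip_force: 0.0
```

Call:
send_rows(increments=[{"dx":0,"dy":-2,"dz":0,"roll":0,"claw":0.3},{"dx":0,"dy":-4,"dz":0,"roll":0,"claw":0.3},{"dx":0,"dy":-6,"dz":0,"roll":0,"claw":0.3},{"dx":0,"dy":-8,"dz":0,"roll":0,"claw":0.3},{"dx":0,"dy":-10,"dz":0,"roll":0,"claw":0.3}])

```text
clock: 40.02
tcp_pos: [0.4648, -0.1577, 0.1619]
orientation: [0.001, -0.03, 1.0, -0.0]
wrist_force: [-0.5, 0.3, -1.3]
finger_gap: 0.0555
grip_force: 0.0
```

Call:
send_rows(increments=[{"dx":0,"dy":-1.5,"dz":0,"roll":0,"claw":0.3},{"dx":0,"dy":-2,"dz":0,"roll":0,"claw":0.3},{"dx":0,"dy":-2,"dz":0,"roll":0,"claw":0.3},{"dx":0,"dy":-2,"dz":0,"roll":0,"claw":0.3},{"dx":0,"dy":-2,"dz":0,"roll":0,"claw":0.3}])

```text
clock: 40.65
tcp_pos: [0.4648, -0.2047, 0.161]
orientation: [-0.0, -0.031, 1.0, 0.0]
wrist_force: [0.5, 1.3, 0.6]
finger_gap: 0.0554
grip_force: 0.0
```

Run:
```python
from workcell import *
import cv2,numpy as np
s=get_state();print(s["tcp_pos"],s["wrist_force"])
c=read_camera("side")["image"];a=c[150:330,270:450];b=read_camera("top")["image"][170:330,150:310]
f=lambda i:cv2.resize(i,(390,390),interpolation=cv2.INTER_CUBIC)
cv2.imwrite("pics/s9.png",np.hstack([f(a),f(b)]))
```

```text
[ 0.46478344 -0.20469004  0.16095668] [0.47606686 1.29220218 0.64155876]
```

View pics/s9.png

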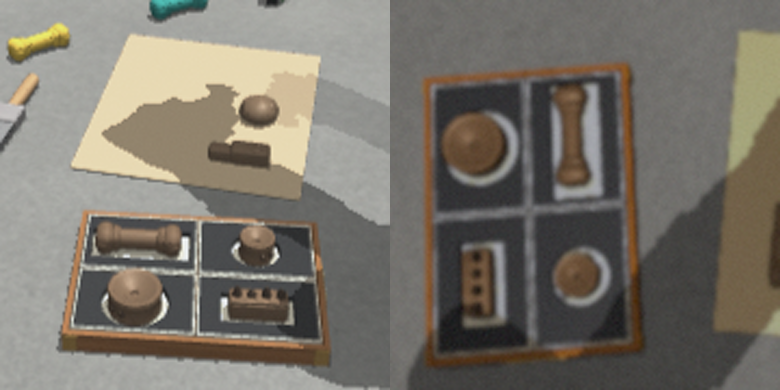

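Both views show all four bones in their matching recesses and the two rocks still on the pad. Each one touched down 12 mm above its pick height, which is what the floor should be (16 mm against the 4 mm pad), so they lie flat.

```bash
python3 -c "
from workcell import *
print(hand_in())"
```

```text
the job is handed in; nothing more can be done
None
```

All four bones are flat in their matching recesses, the two rocks are where they lay, and the job was handed in at about 41 s of the 104 s allowed (no verdict was returned).

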